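Fold down the reorder flags along a rounded shop shelf

ROBOT

A 7-joint arm with a two-finger parallel gripper is mounted at the origin on the work surface. World frame = base frame: x ahead of the robot, y to its left, z up, the work surface at z = 0. Lengths are in m, angles in degrees, forces in N, time in s.
With the tool pointing down it reaches from about 0.4 to 0.875 m from the base axis. Payload 4.4 kg.
Tool frame: the origin (TCP) lies at the very end of the fingers, on their centre line; the grasp point (between the pads) lies 19 mm behind it; z points along the fingers, y is the direction in which the jaws open and shut (so a half turn about z gives the same grasp; the last joint's range is limited). The gripper opens to 85 mm and grips with 20 to 120 N. Pads are 22 mm wide; open, the fingers measure 114 mm over their backs; the gripper's body (76 mm by 85 mm) begins 54 mm behind the grasp point. The pads swing forward as they close: fully open they stand 13 mm farther back than shut.
Start: joints at [-70.749, 36.005, 2.206, 86.941, -1.547, 57.084, -1.146], TCP at [0.254, 0.598, 0.231] pointing down, gripper open.
Joint ranges: [-175.42, 175.42], [-21.48, 121.26], [-71.46, 75.88], [10.55, 141.38], [-63.04, 243.04], [13.31, 113.54], [-168.57, 168.57]. Speed limits (degrees/s): [147.25, 147.25, 180, 180, 180, 180, 180].

INTERFACE

Orientations are given as [roll, pitch, yaw] about the fixed x, y, z axes, in that order (R = Rz(yaw) Ry(pitch) Rx(roll)).
In Python, from rig import monitor, optics, r gives the robot as it stands.
- The arm moves only by the tool jog_arm, never from a script. Its argument "rows" is one flat list of numbers, 7 for each row, row after row: the shift along the tool's x, y, z in m, then the turn, a rotation vector about the tool's x, y, z in degrees, then the finger opening in m, from 0 to 0.0854. In form: [x, y, z, rx, ry, rz, jaw, x, y, z, rx, ry, rz, jaw, ...]. A call has 1 to 10 rows; each row shifts and turns the commanded pose from where the row before left it, along the tool's axes as they then stand; what a row does not reach is not made up. A row lasts 1/10 s, in which the tool goes at most 50 mm and 8.59 degrees, less where a joint would pass 70% of its speed; a pose out of reach is approached as far as the arm can. A call with a gripper value outside its range is refused whole. The fingers move at their own pace and stop on an object; "force" is the grip in N (left out, the last holds). Time passes only in rows, so rows that do not move let the fingers close. It gives the time, the measured TCP pose, the force and the opening at its end, in the units of the state.
- monitor.sense(): the state, without advancing time (a new reading comes with each control period).
- optics.camera(name): name is "side" or "top"; returns a dict with "img" (480x640x3 uint8, red, green, blue), "mtx" (3x3 intrinsics, pixels), "T" (4x4, takes a point from camera to world coordinates). Camera axes: x right, y up, looking along -z (the intrinsics and any distortion apply to the point x, -y, -z); pixel columns grow to the right and rows downward; lengths in m; the calibration is good to about 2 mm. A picture is of the moment at which its call begins. There is no depth.
- r.close_job(): hands the job in, once; it reports no verdict.
Trained networks look in the newest picture that a camera, given by its name, has taken for a name from the list of things; names that differ only in an ending like _2 or _b are one class to them, and where a whole thing is asked for, a point or a joint stands for the part that bears it (a point fixed in the world has none). Each returns a list of dicts, best first, with "confidence" (0 to 1); they miss things now and then, are a little off and sometimes report something else, mostly with a low value. They report only what shows in the picture. A call takes as long as a camera call.
- optics.spot_in(camera, target): "position" ([x, y, z] in m, in the coordinates of the camera as it stood for that picture, good to about 4 mm: the middle of the surface that is visible of it).
- optics.tip_of(camera, target): "position" ([x, y, z] in m, in the coordinates of the camera as it stood for that picture, good to about 4 mm: a listed point, or the origin of a listed thing).
The state is a dict: "t": time; "qpos": joint angles; "qvel": joint speeds; "joint_efforts": joint torques, N m; "eef_pos": TCP position; "ee_rot": TCP orientation; "wrist_force": force on the tool from outside, world axes, zero at the start; "moment": the same for the moment, N m; "grip_width": finger opening in m.
Only numpy, scipy, OpenCV 4.12 (cv2) and the standard library are available. Lean on these libraries where they do the work, as an engineer would, in place of code of your own. Each camera call takes 0.05 s, during which the arm holds its last target. There are 200 camera calls.

TASK

The shelf has been restocked, so fold down the five yellow reorder flags that stand on its curved edge: starting at the blue end, run your fingertips along the edge to the black end and lay each flag down flat, one after the other in that order. Use only the fingers and go gently, so that the shelf board is neither shoved out of place nor lifted, and leave the tins, the soap and all the other goods where they stand.

Things in the scene. Friction and masses are not known exactly. Their poses are not given: they have to be found in the camera images.
- shelf: loose white steel shelf board, 2.5 to 4 kg, lying flat on the counter: 230 mm deep (x), 350 mm wide (y), deck 28 mm high. Origin on its underside, mid-width. Its -x edge bulges towards the robot and carries a rail with five yellow flags standing in a row. It slides if shoved sideways with some 10 N or more.
- rail_mid (a point): middle of the rail on the shelf's bulging edge, on its flat top, 30 mm above the counter, at (-85, 0) mm from the shelf's origin; axes as the shelf's. The rail is red, 36 mm wide, blue at its +y end, black at its -y end. Its middle line is an arc of 300 mm radius about the shelf's own point (215, 0) mm and ends at y = +-173 mm.
- foot1 (a point): middle of the hinge at the foot of flag 1 (1 nearest the blue end, 5 nearest the black), 33 mm above the counter, 3 mm above the rail's top, on the rail's middle line; hinges are 65 mm apart along the arc, flag 3's hinge 25 mm from the rail's middle towards the blue end; axes parallel to the shelf's
- foot2 (a point): middle of the hinge at the foot of flag 2 (1 nearest the blue end, 5 nearest the black), 33 mm above the counter, 3 mm above the rail's top, on the rail's middle line; hinges are 65 mm apart along the arc, flag 3's hinge 25 mm from the rail's middle towards the blue end; axes parallel to the shelf's
- foot3 (a point): middle of the hinge at the foot of flag 3 (1 nearest the blue end, 5 nearest the black), 33 mm above the counter, 3 mm above the rail's top, on the rail's middle line; hinges are 65 mm apart along the arc, flag 3's hinge 25 mm from the rail's middle towards the blue end; axes parallel to the shelf's
- foot4 (a point): middle of the hinge at the foot of flag 4 (1 nearest the blue end, 5 nearest the black), 33 mm above the counter, 3 mm above the rail's top, on the rail's middle line; hinges are 65 mm apart along the arc, flag 3's hinge 25 mm from the rail's middle towards the blue end; axes parallel to the shelf's
- foot5 (a point): middle of the hinge at the foot of flag 5 (1 nearest the blue end, 5 nearest the black), 33 mm above the counter, 3 mm above the rail's top, on the rail's middle line; hinges are 65 mm apart along the arc, flag 3's hinge 25 mm from the rail's middle towards the blue end; axes parallel to the shelf's
- flag1 (a joint): angle of flag 1 in rad: 0 upright (a stop keeps it from folding the other way), 1.57 lying flat along the rail. A stiff yellow plate with a black stripe near its top, 32 mm wide across the rail, 45 mm tall, 2.5 mm thick, hinged at its foot; it folds along the rail towards the black end. Hinge friction (about 0.01 N m) keeps it at the angle where it is left.
- flag2 (a joint): angle of flag 2 in rad: 0 upright (a stop keeps it from folding the other way), 1.57 lying flat along the rail. A stiff yellow plate with a black stripe near its top, 32 mm wide across the rail, 45 mm tall, 2.5 mm thick, hinged at its foot; it folds along the rail towards the black end. Hinge friction (about 0.01 N m) keeps it at the angle where it is left.
- flag3 (a joint): angle of flag 3 in rad: 0 upright (a stop keeps it from folding the other way), 1.57 lying flat along the rail. A stiff yellow plate with a black stripe near its top, 32 mm wide across the rail, 45 mm tall, 2.5 mm thick, hinged at its foot; it folds along the rail towards the black end. Hinge friction (about 0.01 N m) keeps it at the angle where it is left.
- flag4 (a joint): angle of flag 4 in rad: 0 upright (a stop keeps it from folding the other way), 1.57 lying flat along the rail. A stiff yellow plate with a black stripe near its top, 32 mm wide across the rail, 45 mm tall, 2.5 mm thick, hinged at its foot; it folds along the rail towards the black end. Hinge friction (about 0.01 N m) keeps it at the angle where it is left.
- flag5 (a joint): angle of flag 5 in rad: 0 upright (a stop keeps it from folding the other way), 1.57 lying flat along the rail. A stiff yellow plate with a black stripe near its top, 32 mm wide across the rail, 45 mm tall, 2.5 mm thick, hinged at its foot; it folds along the rail towards the black end. Hinge friction (about 0.01 N m) keeps it at the angle where it is left.
- tin_a: tin with a red band, 80 mm wide, 42 mm tall, standing on the shelf's deck behind the flags; origin at the centre of its underside; leave alone
- tin_b: tin with a blue band, 80 mm wide, 42 mm tall, standing on the deck behind the flags; origin at the centre of its underside; leave alone
- soap: green soap pack 50 x 80 x 30 mm, lying on the deck behind the flags; origin at the centre of its underside; leave alone
- bleach: white bottle with blue cap and label, 72 mm wide, 210 mm tall, standing on the counter to the left of the shelf; origin at the centre of its underside; leave alone
- spray: red and orange can, 56 mm wide, 190 mm tall, standing on the counter to the right of the shelf; origin at the centre of its underside; leave alone
- tin_c: tin with a white band, 80 mm wide, 42 mm tall, on the counter to the right of the shelf; origin at the centre of its underside; leave alone
- brush: green hand brush lying on the counter, right front; origin at its underside; leave alone

How it is judged:
By the outcome, as a careful person would: the job done as asked, in the order asked, and still so for the second after the job is handed in, with the robot touching nothing.
It also fails if it takes over 48 s, if anything falls off the work surface, if the arm or the gripper's body presses on something with over 40 N, if the wrist force passes 120 N, or if a joint passes its speed limit or range.

## Working session

There is one attempt and no reset: what is moved stays moved. The work goes in short steps, Python scripts to look and compute and a tool call to move; the robot and the scene stay as the last step left them, time stands still between calls to the robot, and variables do not carry over. Pictures are saved under pics/ and viewed, about 8 in all and at most 12, crops included, and the job is handed in when it is done.

Besides the shell and the picture viewer there is one more tool, called by a JSON object that holds its "api" and its "payload", one argument or row to a line. jog_arm: Moves the arm, as the interface text tells. Its arguments: {"type":"object","properties":{"rows":{"type":"array","items":{"type":"number"}},"force":{"type":"number"}},"required":["rows"]}

```bash
mkdir -p pics; cat > h.py <<'E'
import numpy as np, cv2
from rig import monitor, optics, r
def cam(n,save=None):
    c=optics.camera(n)
    if save: cv2.imwrite('pics/'+save,c['img'][:,:,::-1])
    return c
def w(c,p): return (c['T']@np.r_[p,1])[:3]
def proj(c,P):
    p=(np.linalg.inv(c['T'])@np.r_[P,1])[:3]; q=c['mtx']@np.array([p[0],-p[1],-p[2]]); return q[:2]/q[2]
def ray(c,u,v,z):
    d=np.linalg.inv(c['mtx'])@np.array([u,v,1.]); d=c['T'][:3,:3]@np.array([d[0],-d[1],-d[2]]); o=c['T'][:3,3]
    return o+d*(z-o[2])/d[2]
E
python3 - <<'E'
from h import *
s=monitor.sense(); print({k:np.round(v,3).tolist() for k,v in s.items()})
for n in('top','side'):
    c=cam(n,n+'1.png'); print(n,c.keys(),c['mtx'].round(1).tolist(),c['T'].round(3).tolist())
    for t in('rail_mid','foot1','foot2','foot3','foot4','foot5','shelf'):
        print(t,[(np.round(w(c,d['position']),3).tolist(),round(d['confidence'],2)) for d in optics.tip_of(n,t)][:5])
E
```

```text
{'t': 0.0, 'qpos': [-70.749, 36.061, 2.202, 86.998, -1.549, 57.083, -1.146], 'qvel': [0.004, 0.076, 0.043, 0.078, -0.025, -0.039, 0.046], 'joint_efforts': [-0.0, -56.341, 1.226, -19.344, 0.011, 0.011, -0.0], 'eef_pos': [0.254, 0.598, 0.23], 'ee_rot': [-179.888, -0.0, 156.978], 'wrist_force': [-0.255, 0.381, -0.322], 'moment': [0.06, -0.001, 0.003], 'grip_width': 0.086}
top dict_keys(['img', 'mtx', 'T']) [[478.0, 0.0, 318.7], [0.0, 478.0, 245.8], [0.0, 0.0, 1.0]] [[-0.179, 0.963, -0.201, 0.304], [-0.984, -0.176, 0.031, 0.018], [-0.006, 0.203, 0.979, 1.2], [0.0, 0.0, 0.0, 1.0]]
rail_mid [([0.48, -0.015, 0.028], 0.56), ([0.559, -0.015, 0.002], 0.31)]
foot1 [([0.474, -0.054, 0.037], 0.86), ([0.492, -0.119, 0.035], 0.65), ([0.488, 0.076, 0.032], 0.57), ([0.477, 0.008, 0.036], 0.55)]
foot2 [([0.474, -0.054, 0.037], 0.86), ([0.492, -0.119, 0.035], 0.65), ([0.488, 0.076, 0.032], 0.57), ([0.477, 0.008, 0.036], 0.55)]
foot3 [([0.474, -0.054, 0.037], 0.86), ([0.492, -0.119, 0.035], 0.65), ([0.488, 0.076, 0.032], 0.57), ([0.477, 0.008, 0.036], 0.55)]
foot4 [([0.474, -0.054, 0.037], 0.86), ([0.49
[... 569 characters left out ...]
0.61)]
foot1 [([0.487, 0.074, 0.032], 0.84), ([0.482, 0.01, 0.03], 0.83), ([0.479, -0.058, 0.031], 0.77), ([0.493, -0.124, 0.036], 0.76)]
foot2 [([0.487, 0.074, 0.032], 0.84), ([0.482, 0.01, 0.03], 0.83), ([0.479, -0.058, 0.031], 0.77), ([0.493, -0.124, 0.036], 0.76)]
foot3 [([0.487, 0.074, 0.032], 0.84), ([0.482, 0.01, 0.03], 0.83), ([0.479, -0.058, 0.031], 0.77), ([0.493, -0.124, 0.036], 0.76)]
foot4 [([0.487, 0.074, 0.032], 0.84), ([0.482, 0.01, 0.03], 0.83), ([0.479, -0.058, 0.031], 0.77), ([0.493, -0.124, 0.036], 0.76)]
foot5 [([0.487, 0.074, 0.032], 0.84), ([0.482, 0.01, 0.03], 0.83), ([0.479, -0.058, 0.031], 0.77), ([0.493, -0.124, 0.036], 0.76)]
shelf [([0.479, -0.059, 0.031], 0.64)]
```

View pics/top1.png

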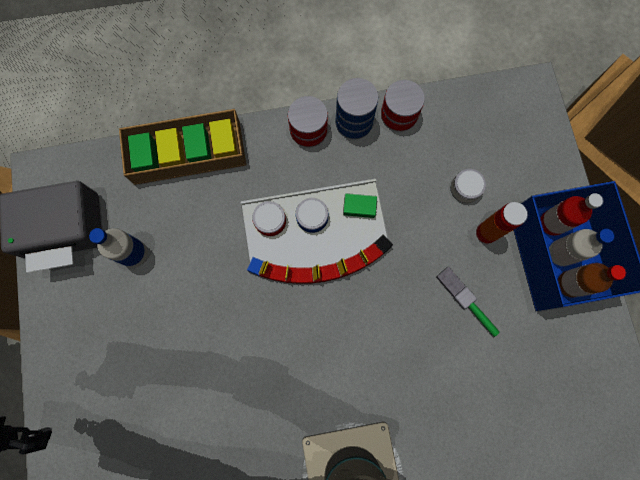

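View pics/side1.png

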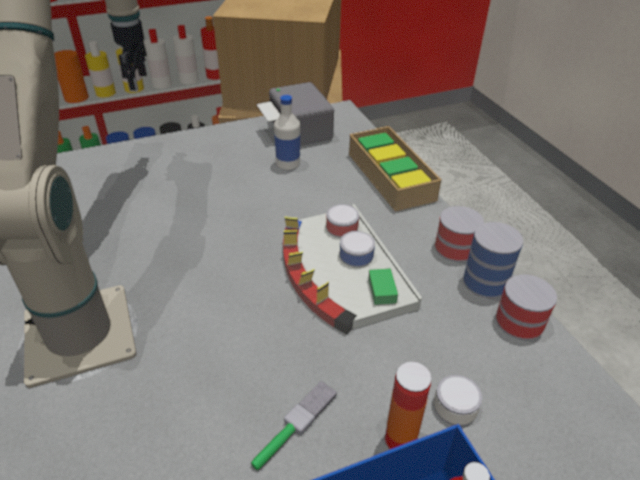

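```bash
python3 - <<'E'
from h import *
from scipy.optimize import least_squares
A=[];
for n in('top','side'):
    c=cam(n); A+=[w(c,d['position']) for d in optics.tip_of(n,'foot1') if d['confidence']>.4]
A=np.array(A); print(A.round(3))
s=np.array([155,90,25,-40,-105])/1000; a=s/.3
L=np.c_[.215-.3*np.cos(a),.3*np.sin(a)]
def F(p): 
    R=np.array([[np.cos(p[2]),-np.sin(p[2])],[np.sin(p[2]),np.cos(p[2])]]); return L@R.T+p[:2]
def res(p):
    f=F(p); i=np.argmin(((A[:,None,:2]-f)**2).sum(-1),1); return (A[:,:2]-f[i]).ravel()
o=least_squares(res,[.56,-.02,0]); print(o.x,np.rad2deg(o.x[2]),(o.fun*1000).round(1)); print(F(o.x).round(4))
T=cv2.imread('pics/top1.png'); S=cv2.imread('pics/side1.png')
p=o.x;R=np.array([[np.cos(p[2]),-np.sin(p[2])],[np.sin(p[2]),np.cos(p[2])]])
for n,im in(('top',T),('side',S)):
    c=cam(n)
    for t in np.linspace(-.173,.173,40):
      b=np.arcsin(t/.3)
      for rr in(.282,.318):
        q=R@[.215-rr*np.cos(b),rr*np.sin(b)]+p[:2]; cv2.circle(im,tuple(int(x) for x in proj(c,[*q,.03]).round()),1,(255,0,255),-1)
    for f in F(p): cv2.circle(im,tuple(int(x) for x in proj(c,[*f,.033]).round()),2,(0,0,0),-1)
    im2=im[90:400,180:480] if n=='top' else im[150:450,150:550]
    cv2.imwrite('pics/ov_%s.png'%n,cv2.resize(im2,None,fx=1.9,fy=1.9))
E
```

```text
[[ 0.487  0.078  0.034]
 [ 0.478  0.006  0.033]
 [ 0.479 -0.056  0.034]
 [ 0.493 -0.117  0.034]
 [ 0.519  0.129  0.033]
 [ 0.48   0.012  0.03 ]
 [ 0.49  -0.121  0.035]
 [ 0.51   0.13   0.034]
 [ 0.48  -0.061  0.03 ]]
[ 0.56060579 -0.01679109 -0.00309551] -0.17735947014441378 [-1.9  5.7  1.4 -2.5  0.7  0.8 -0.1  2.8  3.7 -2.6  2.8  3.2 -3.1 -1.3
 -5.3 -1.7  1.9 -4.4]
[[ 0.5152  0.1315]
 [ 0.4893  0.0721]
 [ 0.4767  0.0084]
 [ 0.4781 -0.0564]
 [ 0.4935 -0.1195]]
```

```bash
python3 - <<'E'
from h import *
a=cv2.imread('pics/ov_top.png');b=cv2.imread('pics/ov_side.png')
b=cv2.resize(b,(int(b.shape[1]*.65),int(b.shape[0]*.65)));a=cv2.resize(a,(300,310))
k=np.zeros((max(a.shape[0],b.shape[0]),a.shape[1]+b.shape[1],3),np.uint8);k[:a.shape[0],:300]=a;k[:b.shape[0],300:]=b
cv2.imwrite('pics/ov.png',k)
for n in('top','side'):
    c=cam(n)
    for t in('tin_a','soap','foot1','rail_mid'):
        print(n,t,[(np.round(w(c,d['position']),3).tolist(),round(d['confidence'],2)) for d in optics.tip_of(n,t)][:6])
c=cam('top')
im=c['img'];
for cc,name in(((250,150,470,290),'crop'),): cv2.imwrite('pics/crop.png',cv2.resize(im[170:295,230:405,::-1],None,fx=4.5,fy=4.5,interpolation=cv2.INTER_CUBIC))
E
```

```text
top tin_a [([0.626, -0.426, -0.001], 0.64), ([0.62, -0.013, 0.024], 0.59), ([0.63, 0.093, 0.031], 0.58), ([0.476, -0.014, 0.029], 0.28)]
top soap [([0.623, -0.139, 0.029], 0.96), ([0.477, -0.015, 0.03], 0.39)]
top foot1 [([0.515, 0.127, 0.036], 0.95), ([0.486, 0.073, 0.036], 0.83), ([0.477, -0.057, 0.035], 0.73), ([0.491, -0.118, 0.033], 0.59), ([0.476, 0.009, 0.034], 0.57)]
top rail_mid [([0.48, -0.017, 0.027], 0.7)]
side tin_a [([0.621, -0.018, 0.032], 0.95), ([0.632, 0.089, 0.02], 0.84), ([0.631, -0.431, 0.002], 0.67)]
side soap [([0.627, -0.141, 0.027], 0.63), ([0.512, 0.13, 0.029], 0.58)]
side foot1 [([0.478, 0.012, 0.03], 0.95), ([0.477, -0.057, 0.031], 0.83), ([0.489, 0.075, 0.033], 0.81), ([0.513, 0.131, 0.034], 0.65), ([0.495, -0.124, 0.034], 0.61)]
side rail_mid [([0.471, -0.016, 0.031], 0.72)]
```

View pics/ov_top.png

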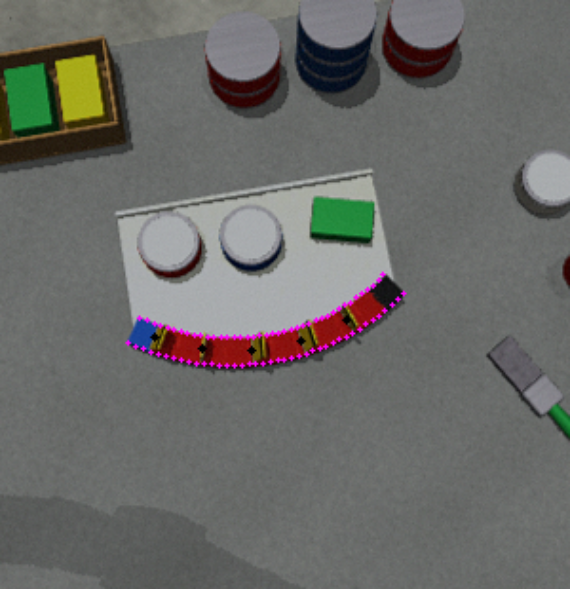

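View pics/ov_side.png

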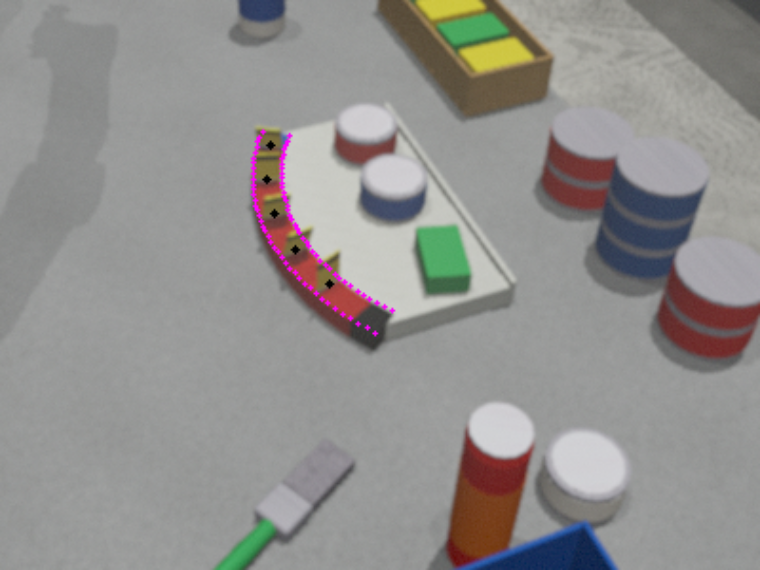

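```bash
cat >> h.py <<'E'
from scipy.spatial.transform import Rotation as Rot
SH=np.array([.5606,-.0168,-.0031])
def pose(s,z,off=0):
    "TCP pose with tool centre at arc coordinate s (m, + to blue), off outward"
    a=s/.3; R=np.array([[np.cos(SH[2]),-np.sin(SH[2])],[np.sin(SH[2]),np.cos(SH[2])]])
    q=R@[.215-(.3+off)*np.cos(a),(.3+off)*np.sin(a)]+SH[:2]
    return np.r_[q,z],Rot.from_euler('xyz',[180,0,90-np.rad2deg(a-SH[2])],degrees=True)
def rows(p,R,tg,jaw=0):
    "tool-frame rows from (p,R), error fed back"
    out=[]
    for P,Q in tg:
        d=np.round(R.inv().apply(P-p),3); t=np.round((R.inv()*Q).as_rotvec(degrees=True),1)
        p=p+R.apply(d); R=R*Rot.from_rotvec(t,degrees=True); out.append([*(d+0),*(t+0),jaw])
    for i in range(0,len(out),10): print([float(x) for r_ in out[i:i+10] for x in r_])
    print(p.round(4),R.as_euler('xyz',degrees=True).round(2)); return p,R
E
python3 - <<'E'
from h import *
for n in('top','side'):
    c=cam(n); print([(w(c,d['position']).round(3).tolist(),d['confidence']) for d in optics.tip_of(n,'bleach')])
s=monitor.sense(); p=s['eef_pos']; R=Rot.from_euler('xyz',s['ee_rot'],degrees=True)
P,Q=pose(.188,.12); print(P,Q.as_euler('xyz',degrees=True))
y0=s['ee_rot'][2]; y1=Q.as_euler('xyz',degrees=True)[2]
N=16; tg=[(p+(P-p)*i/N+np.array([0,0,.05*np.sin(np.pi*i/N)]),Rot.from_euler('xyz',[180,0,y0+(y1-y0)*i/N],degrees=True)) for i in range(1,N+1)]
rows(p,R,tg)
E
```

```text
[([0.615, 0.45, 0.0], 0.86)]
[([0.613, 0.447, -0.002], 0.78)]
[0.53314948 0.15922036 0.12      ] [180.           0.          53.91702792]
[-0.027, -0.018, -0.003, 0.0, 0.0, 6.4, 0.0, -0.028, -0.016, -0.002, 0.0, 0.0, 6.5, 0.0, -0.031, -0.012, -0.002, 0.0, 0.0, 6.4, 0.0, -0.031, -0.008, -0.001, 0.0, 0.0, 6.5, 0.0, -0.032, -0.005, 0.001, 0.0, 0.0, 6.4, 0.0, -0.033, -0.002, 0.003, 0.0, 0.0, 6.4, 0.0, -0.032, 0.003, 0.004, 0.0, 0.0, 6.5, 0.0, -0.032, 0.006, 0.006, 0.0, 0.0, 6.4, 0.0, -0.031, 0.009, 0.008, 0.0, 0.0, 6.5, 0.0, -0.03, 0.013, 0.009, 0.0, 0.0, 6.4, 0.0]
[-0.028, 0.016, 0.012, 0.0, 0.0, 6.5, 0.0, -0.026, 0.02, 0.013, 0.0, 0.0, 6.4, 0.0, -0.024, 0.022, 0.015, 0.0, 0.0, 6.4, 0.0, -0.022, 0.024, 0.015, 0.0, 0.0, 6.5, 0.0, -0.018, 0.027, 0.017, 0.0, 0.0, 6.4, 0.0, -0.015, 0.029, 0.016, 0.0, 0.0, 6.5, 0.0]
[0.5333 0.1592 0.1203] [-180.      0.     53.88]
```

Bleach (0.61, 0.45) is well clear of the path. Moving to above the blue end, fingers shutting.

{"api": "jog_arm", "payload": {
  "rows": [-0.027,-0.018,-0.003,0,0,6.4,0,-0.028,-0.016,-0.002,0,0,6.5,0,-0.031,-0.012,-0.002,0,0,6.4,0,-0.031,-0.008,-0.001,0,0,6.5,0,-0.032,-0.005,0.001,0,0,6.4,0,-0.033,-0.002,0.003,0,0,6.4,0,-0.032,0.003,0.004,0,0,6.5,0,-0.032,0.006,0.006,0,0,6.4,0,-0.031,0.009,0.008,0,0,6.5,0,-0.03,0.013,0.009,0,0,6.4,0],
  "force": 20
}}

```text
t: 2.85
eef_pos: [0.4291, 0.323, 0.2084]
ee_rot: [180.0, -0.0, 92.3]
wrist_force: [0.5, -0.5, -0.5]
grip_width: 0.0001
```

{"api": "jog_arm", "payload": {
  "rows": [-0.028,0.016,0.012,0,0,6.5,0,-0.026,0.02,0.013,0,0,6.4,0,-0.024,0.022,0.015,0,0,6.4,0,-0.022,0.024,0.015,0,0,6.5,0,-0.018,0.027,0.017,0,0,6.4,0,-0.015,0.029,0.016,0,0,6.5,0,0,0,0,0,0,0,0,0,0,0,0,0,0,0]
}}

```text
t: 3.65
eef_pos: [0.5334, 0.1586, 0.12]
ee_rot: [-180.0, 0.0, 53.8]
wrist_force: [-0.5, 0.1, -0.1]
grip_width: -0.0001
```

```bash
python3 - <<'E'
from h import *
s=monitor.sense(); print({k:np.round(s[k],4).tolist() for k in('t','eef_pos','ee_rot','wrist_force','grip_width','qpos')})
A=cam('top')['img'][150:310,220:400,::-1];c=cam('side');B=c['img'][150:350,230:430,::-1]
cv2.imwrite('pics/p2.png',np.hstack([cv2.resize(A,(400,400),interpolation=2),cv2.resize(B,(400,400),interpolation=2)]))
E
```

```text
{'t': 3.65, 'eef_pos': [0.5334, 0.1586, 0.12], 'ee_rot': [-179.9691, 0.04, 53.8337], 'wrist_force': [-0.5332, 0.0935, -0.1152], 'grip_width': -0.0001, 'qpos': [-35.549, 39.5511, 25.2582, 108.4059, -26.2684, 37.8721, -30.4246]}
```

View pics/p2.png

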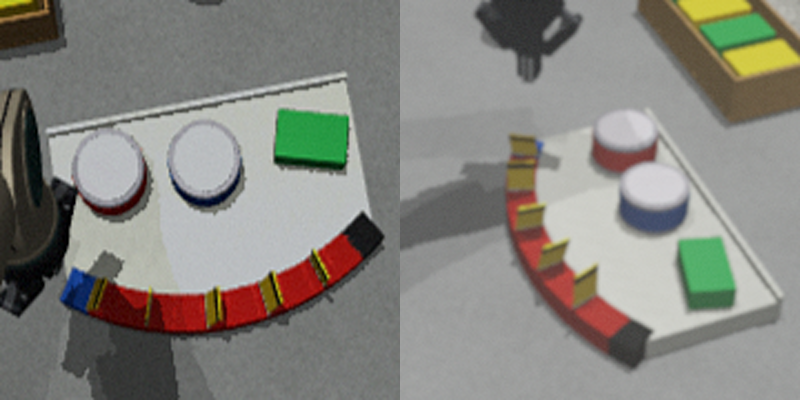

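```bash
cat >> h.py <<'E'
def flagpath(k,u0=None,end=True):
    f=[.155,.09,.025,-.04,-.105][k-1]
    W=[(-12,25),(-8,25),(-4,25),(0,25),(4,24.5),(8,23.5),(12,22),(16,20),(20,18),(24,15.5),(28,13),(32,10),(36,7),(40,4.5),(44,3),(48,2.5),(50,2.5)]+[(50,10),(50,18),(50,25)]*end
    if k==1: W=[(-22,70),(-22,50),(-22,32),(-17,25)]+W
    return [pose(f+.011-u/1000,.033+h/1000) for u,h in W]
E
python3 - <<'E'
from h import *
s=monitor.sense(); p,R=rows(s['eef_pos'],Rot.from_euler('xyz',s['ee_rot'],degrees=True),flagpath(1))
E
```

```text
[-0.001, 0.001, 0.018, -0.1, 0.0, 0.1, 0.0, 0.0, 0.0, 0.02, 0.0, 0.0, 0.0, 0.0, 0.0, 0.0, 0.018, 0.0, 0.0, 0.0, 0.0, -0.005, 0.0, 0.007, 0.0, 0.0, -1.0, 0.0, -0.005, 0.0, 0.0, 0.0, 0.0, -0.9, 0.0, -0.004, 0.0, 0.0, 0.1, 0.0, -0.8, 0.0, -0.004, 0.0, 0.0, 0.0, 0.0, -0.7, 0.0, -0.004, 0.0, 0.0, 0.0, 0.0, -0.8, 0.0, -0.004, 0.0, 0.0, 0.0, 0.0, -0.8, 0.0, -0.004, 0.0, 0.001, 0.0, 0.0, -0.7, 0.0]
[-0.004, 0.0, 0.001, 0.0, 0.0, -0.8, 0.0, -0.004, 0.0, 0.002, 0.0, 0.0, -0.8, 0.0, -0.004, 0.0, 0.002, 0.0, -0.1, -0.7, 0.0, -0.004, 0.0, 0.003, 0.0, 0.0, -0.8, 0.0, -0.004, 0.0, 0.002, 0.0, 0.0, -0.8, 0.0, -0.004, 0.0, 0.004, 0.0, 0.0, -0.7, 0.0, -0.004, 0.0, 0.003, 0.0, 0.0, -0.8, 0.0, -0.004, 0.0, 0.002, 0.0, 0.0, -0.7, 0.0, -0.004, 0.0, 0.002, 0.0, 0.0, -0.8, 0.0, -0.004, 0.0, 0.0, 0.0, 0.0, -0.8, 0.0]
[-0.002, 0.0, 0.0, -0.1, 0.0, -0.4, 0.0, 0.0, 0.0, -0.007, 0.0, 0.0, 0.0, 0.0, 0.0, 0.0, -0.008, 0.0, 0.0, 0.0, 0.0, 0.0, 0.0, -0.007, 0.0, 0.0, 0.0, 0.0]
[0.4977 0.0968 0.0575] [1.7995e+02 4.0000e-02 6.7710e+01]
```

{"api": "jog_arm", "payload": {
  "rows": [-0.001,0.001,0.018,0,0,0.1,0,0,0,0.02,0,0,0,0,0,0,0.018,0,0,0,0,-0.005,0,0.007,0,0,-1.0,0,-0.005,0,0,0,0,-0.9,0,-0.004,0,0,0,0,-0.8,0,-0.004,0,0,0,0,-0.7,0,-0.004,0,0,0,0,-0.8,0,-0.004,0,0,0,0,-0.8,0,-0.004,0,0.001,0,0,-0.7,0]
}}

```text
t: 4.75
eef_pos: [0.517, 0.1326, 0.0566]
ee_rot: [180.0, -0.0, 59.5]
wrist_force: [-0.6, -0.9, -0.6]
grip_width: 0.0003
```

{"api": "jog_arm", "payload": {
  "rows": [-0.004,0,0.001,0,0,-0.8,0,-0.004,0,0.002,0,0,-0.8,0,-0.004,0,0.002,0,0,-0.7,0,-0.004,0,0.003,0,0,-0.8,0,-0.004,0,0.002,0,0,-0.8,0,-0.004,0,0.004,0,0,-0.7,0,-0.004,0,0.003,0,0,-0.8,0,-0.004,0,0.002,0,0,-0.7,0,-0.004,0,0.002,0,0,-0.8,0,-0.004,0,0,0,0,-0.8,0]
}}

```text
t: 5.75
eef_pos: [0.4984, 0.0969, 0.035]
ee_rot: [-180.0, 0.0, 67.2]
wrist_force: [-0.5, -0.3, -0.3]
grip_width: 0.0002
```

```bash
python3 - <<'E'
from h import *
s=monitor.sense(); print({k:np.round(s[k],4).tolist() for k in('t','eef_pos','ee_rot','wrist_force')})
print(pose(.155+.011-.048,.0355)[0])
A=cam('top')['img'][150:310,220:400,::-1];c=cam('side');B=c['img'][190:310,240:360,::-1]
cv2.imwrite('pics/p3.png',np.hstack([cv2.resize(A,(400,400),interpolation=2),cv2.resize(B,(400,400),interpolation=2)]))
E
```

```text
{'t': 5.75, 'eef_pos': [0.4984, 0.0969, 0.035], 'ee_rot': [-179.9741, 0.0183, 67.2413], 'wrist_force': [-0.5048, -0.346, -0.305]}
[0.49886575 0.09837273 0.0355    ]
```

View pics/p3.png

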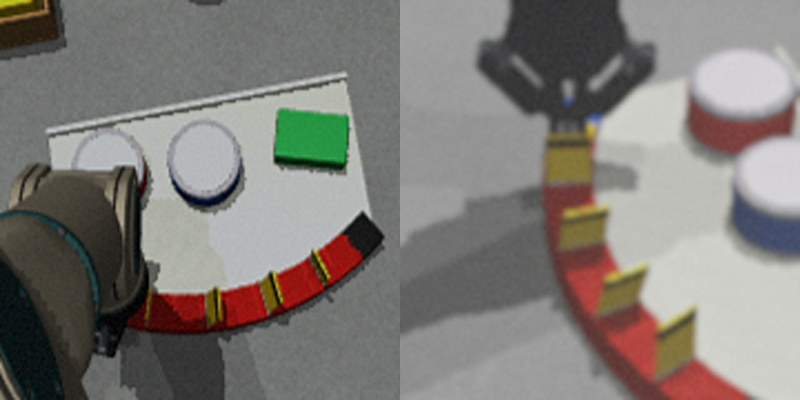

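```bash
python3 - <<'E'
from h import *
s=monitor.sense(); f=.155+.011-.050
lift=[pose(f,.035),pose(f,.045),pose(f,.058)]
p,R=rows(s['eef_pos'],Rot.from_euler('xyz',s['ee_rot'],degrees=True),lift+flagpath(2)+[pose(.09+.011-.05,.058)])
E
```

```text
[0.0, 0.0, 0.0, 0.0, 0.0, -0.5, 0.0, 0.0, 0.0, -0.01, 0.0, 0.0, 0.0, 0.0, 0.0, 0.0, -0.013, 0.0, 0.0, 0.0, 0.0, -0.003, 0.0, 0.0, 0.0, 0.0, -0.6, 0.0, -0.004, 0.0, 0.0, 0.0, 0.0, -0.8, 0.0, -0.004, 0.0, 0.0, 0.0, 0.0, -0.7, 0.0, -0.004, 0.0, 0.0, 0.0, 0.0, -0.8, 0.0, -0.004, 0.0, 0.001, 0.0, 0.0, -0.7, 0.0, -0.004, 0.0, 0.001, 0.0, 0.0, -0.8, 0.0, -0.004, 0.0, 0.001, 0.0, 0.0, -0.8, 0.0]
[-0.004, 0.0, 0.002, 0.0, 0.0, -0.7, 0.0, -0.004, 0.0, 0.002, 0.0, 0.0, -0.8, 0.0, -0.004, 0.0, 0.003, 0.0, 0.0, -0.8, 0.0, -0.004, 0.0, 0.002, 0.0, 0.0, -0.7, 0.0, -0.004, 0.0, 0.003, 0.0, 0.0, -0.8, 0.0, -0.004, 0.0, 0.003, 0.0, 0.0, -0.8, 0.0, -0.004, 0.0, 0.003, 0.0, 0.0, -0.7, 0.0, -0.004, 0.0, 0.001, 0.0, 0.0, -0.8, 0.0, -0.004, 0.0, 0.001, 0.0, 0.0, -0.8, 0.0, -0.002, 0.0, 0.0, 0.0, 0.0, -0.3, 0.0]
[0.0, 0.0, -0.008, 0.0, 0.0, 0.0, 0.0, 0.0, 0.0, -0.008, 0.0, 0.0, 0.0, 0.0, 0.0, 0.0, -0.007, 0.0, 0.0, 0.0, 0.0, 0.0, 0.0, 0.0, 0.0, 0.0, 0.0, 0.0]
[0.4799 0.0342 0.0583] [-1.7997e+02  3.0000e-02  8.0050e+01]
```

{"api": "jog_arm", "payload": {
  "rows": [0,0,0,0,0,-0.5,0,0,0,-0.01,0,0,0,0,0,0,-0.013,0,0,0,0,-0.003,0,0,0,0,-0.6,0,-0.004,0,0,0,0,-0.8,0,-0.004,0,0,0,0,-0.7,0,-0.004,0,0,0,0,-0.8,0,-0.004,0,0.001,0,0,-0.7,0,-0.004,0,0.001,0,0,-0.8,0,-0.004,0,0.001,0,0,-0.8,0]
}}

```text
t: 6.85
eef_pos: [0.4892, 0.0716, 0.0551]
ee_rot: [-180.0, 0.0, 72.9]
wrist_force: [-0.5, 0.3, -0.3]
grip_width: 0.0003
```

{"api": "jog_arm", "payload": {
  "rows": [-0.004,0,0.002,0,0,-0.7,0,-0.004,0,0.002,0,0,-0.8,0,-0.004,0,0.003,0,0,-0.8,0,-0.004,0,0.002,0,0,-0.7,0,-0.004,0,0.003,0,0,-0.8,0,-0.004,0,0.003,0,0,-0.8,0,-0.004,0,0.003,0,0,-0.7,0,-0.004,0,0.001,0,0,-0.8,0,-0.004,0,0.001,0,0,-0.8,0,-0.002,0,0,0,0,-0.3,0]
}}

```text
t: 7.85
eef_pos: [0.4801, 0.0345, 0.0352]
ee_rot: [-180.0, 0.0, 80.1]
wrist_force: [0.3, -0.5, -0.1]
grip_width: 0.0001
```

{"api": "jog_arm", "payload": {
  "rows": [0,0,0,0,0,0,0,0,0,-0.008,0,0,0,0,0,0,-0.008,0,0,0,0,0,0,-0.007,0,0,0,0]
}}

```text
t: 8.25
eef_pos: [0.4806, 0.0353, 0.0593]
ee_rot: [180.0, -0.0, 80.1]
wrist_force: [0.2, -0.1, 0.5]
grip_width: 0.0002
```

```bash
python3 - <<'E'
from h import *
s=monitor.sense(); print({k:np.round(s[k],4).tolist() for k in('t','eef_pos','ee_rot','wrist_force')})
A=cam('top')['img'][150:310,220:400,::-1];c=cam('side');B=c['img'][200:300,260:360,::-1]
cv2.imwrite('pics/p4.png',np.hstack([cv2.resize(A,(300,300),interpolation=2),cv2.resize(B,(500,500),interpolation=2)[:,:] if 0 else cv2.resize(B,(300,300),interpolation=2)]))
cv2.imwrite('pics/p4.png',cv2.resize(B,(500,500),interpolation=2))
p,R=rows(s['eef_pos'],Rot.from_euler('xyz',s['ee_rot'],degrees=True),flagpath(3))
E
```

```text
{'t': 8.25, 'eef_pos': [0.4806, 0.0353, 0.0593], 'ee_rot': [179.9539, -0.0166, 80.0919], 'wrist_force': [0.2133, -0.0503, 0.496]}
[-0.004, 0.0, 0.001, 0.0, 0.0, -0.6, 0.0, -0.004, 0.0, 0.0, 0.0, 0.0, -0.7, 0.0, -0.004, 0.0, 0.0, 0.0, 0.0, -0.8, 0.0, -0.004, 0.0, 0.0, 0.0, 0.0, -0.8, 0.0, -0.004, 0.0, 0.001, 0.0, 0.0, -0.7, 0.0, -0.004, 0.0, 0.001, 0.0, 0.0, -0.8, 0.0, -0.004, 0.0, 0.001, 0.0, 0.0, -0.7, 0.0, -0.004, 0.0, 0.002, 0.0, 0.0, -0.8, 0.0, -0.004, 0.0, 0.002, 0.0, 0.0, -0.8, 0.0, -0.004, 0.0, 0.003, 0.0, 0.0, -0.7, 0.0]
[-0.004, 0.0, 0.002, 0.0, 0.0, -0.8, 0.0, -0.004, 0.0, 0.003, 0.0, 0.0, -0.8, 0.0, -0.004, 0.0, 0.003, 0.0, 0.0, -0.7, 0.0, -0.004, 0.0, 0.003, 0.0, 0.0, -0.8, 0.0, -0.004, 0.0, 0.001, 0.0, 0.0, -0.8, 0.0, -0.004, 0.0, 0.001, 0.0, 0.0, -0.7, 0.0, -0.002, 0.0, 0.0, 0.0, 0.0, -0.4, 0.0, 0.0, 0.0, -0.008, 0.0, 0.0, 0.0, 0.0, 0.0, 0.0, -0.008, 0.0, 0.0, 0.0, 0.0, 0.0, 0.0, -0.007, 0.0, 0.0, 0.0, 0.0]
[ 0.4759 -0.0304  0.0583] [ 1.7995e+02 -1.0000e-02  9.2490e+01]
```

View pics/p4.png

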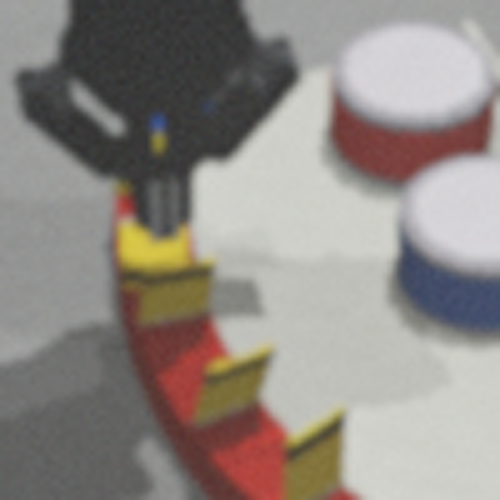

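Flags 1 and 2 lie flat, shelf in place. Continuing with flags 3 and 4.

{"api": "jog_arm", "payload": {
  "rows": [-0.004,0,0,0,0,-0.6,0,-0.004,0,0,0,0,-0.7,0,-0.004,0,0,0,0,-0.8,0,-0.004,0,0,0,0,-0.8,0,-0.004,0,0.001,0,0,-0.7,0,-0.004,0,0.001,0,0,-0.8,0,-0.004,0,0.001,0,0,-0.7,0,-0.004,0,0.002,0,0,-0.8,0,-0.004,0,0.002,0,0,-0.8,0,-0.004,0,0.003,0,0,-0.7,0]
}}

```text
t: 9.35
eef_pos: [0.4757, -0.0049, 0.0481]
ee_rot: [180.0, -0.0, 87.5]
wrist_force: [-0.2, 0.6, 0.3]
grip_width: -0.0002
```

{"api": "jog_arm", "payload": {
  "rows": [-0.004,0,0.002,0,0,-0.8,0,-0.004,0,0.003,0,0,-0.8,0,-0.004,0,0.003,0,0,-0.7,0,-0.004,0,0.003,0,0,-0.8,0,-0.004,0,0.001,0,0,-0.8,0,-0.004,0,0.001,0,0,-0.7,0,-0.002,0,0,0,0,-0.4,0,0,0,0,0,0,0,0,0,0,-0.01,0,0,0,0,0,0,-0.013,0,0,0,0]
}}

```text
t: 10.35
eef_pos: [0.4751, -0.0304, 0.0587]
ee_rot: [-179.9, -0.0, 92.5]
wrist_force: [0.0, 0.0, 0.2]
grip_width: 0.0002
```

```bash
python3 - <<'E'
from h import *
s=monitor.sense(); print({k:np.round(s[k],4).tolist() for k in('t','eef_pos','ee_rot','wrist_force')})
p,R=rows(s['eef_pos'],Rot.from_euler('xyz',s['ee_rot'],degrees=True),flagpath(4))
c=cam('side'); print([(w(c,d['position']).round(3).tolist(),round(d['confidence'],2)) for d in optics.tip_of('side','foot3')])
E
```

```text
{'t': 10.35, 'eef_pos': [0.4751, -0.0304, 0.0587], 'ee_rot': [-179.9337, -0.0152, 92.4872], 'wrist_force': [0.0278, 0.0149, 0.1767]}
[-0.003, 0.001, 0.001, -0.1, 0.0, -0.6, 0.0, -0.004, 0.0, 0.0, 0.0, 0.0, -0.7, 0.0, -0.004, 0.0, 0.0, 0.0, 0.0, -0.8, 0.0, -0.004, 0.0, 0.0, 0.0, 0.0, -0.8, 0.0, -0.004, 0.0, 0.0, 0.0, 0.0, -0.7, 0.0, -0.004, 0.0, 0.001, 0.0, 0.0, -0.8, 0.0, -0.004, 0.0, 0.002, 0.0, 0.0, -0.8, 0.0, -0.004, 0.0, 0.002, 0.0, 0.0, -0.7, 0.0, -0.004, 0.0, 0.002, 0.0, 0.0, -0.8, 0.0, -0.004, 0.0, 0.002, 0.0, 0.0, -0.8, 0.0]
[-0.004, 0.0, 0.003, 0.0, 0.0, -0.7, 0.0, -0.004, 0.0, 0.003, 0.0, 0.0, -0.8, 0.0, -0.004, 0.0, 0.003, 0.0, 0.0, -0.7, 0.0, -0.004, 0.0, 0.002, 0.0, 0.0, -0.8, 0.0, -0.004, 0.0, 0.002, 0.0, 0.0, -0.8, 0.0, -0.004, 0.0, 0.0, 0.0, 0.0, -0.7, 0.0, -0.002, 0.0, 0.0, 0.0, 0.0, -0.4, 0.0, 0.0, 0.0, -0.007, 0.0, 0.0, 0.0, 0.0, 0.0, 0.0, -0.008, 0.0, 0.0, 0.0, 0.0, 0.0, 0.0, -0.007, 0.0, 0.0, 0.0, 0.0]
[ 0.4855 -0.0946  0.0577] [ 1.7996e+02 -1.0000e-02  1.0489e+02]
[([0.494, -0.126, 0.034], 0.92), ([0.487, 0.076, 0.034], 0.85), ([0.481, 0.01, 0.031], 0.77), ([0.48, -0.058, 0.029], 0.59)]
```

{"api": "jog_arm", "payload": {
  "rows": [-0.003,0,0.001,0,0,-0.6,0,-0.004,0,0,0,0,-0.7,0,-0.004,0,0,0,0,-0.8,0,-0.004,0,0,0,0,-0.8,0,-0.004,0,0,0,0,-0.7,0,-0.004,0,0.001,0,0,-0.8,0,-0.004,0,0.002,0,0,-0.8,0,-0.004,0,0.002,0,0,-0.7,0,-0.004,0,0.002,0,0,-0.8,0,-0.004,0,0.002,0,0,-0.8,0]
}}

```text
t: 11.45
eef_pos: [0.4795, -0.0696, 0.0481]
ee_rot: [-180.0, -0.0, 100.0]
wrist_force: [-0.6, -0.1, -0.3]
grip_width: -0.0
```

{"api": "jog_arm", "payload": {
  "rows": [-0.004,0,0.003,0,0,-0.7,0,-0.004,0,0.003,0,0,-0.8,0,-0.004,0,0.003,0,0,-0.7,0,-0.004,0,0.002,0,0,-0.8,0,-0.004,0,0.002,0,0,-0.8,0,-0.004,0,0,0,0,-0.7,0,-0.002,0,0,0,0,-0.4,0,0,0,0,0,0,0,0,0,0,-0.01,0,0,0,0,0,0,-0.013,0,0,0,0]
}}

```text
t: 12.45
eef_pos: [0.4845, -0.0945, 0.0588]
ee_rot: [-179.9, -0.0, 104.9]
wrist_force: [0.6, -0.3, -0.4]
grip_width: -0.0002
```

```bash
python3 - <<'E'
from h import *
s=monitor.sense(); print({k:np.round(s[k],4).tolist() for k in('t','eef_pos','ee_rot','wrist_force')})
p,R=rows(s['eef_pos'],Rot.from_euler('xyz',s['ee_rot'],degrees=True),flagpath(5))
B=cam('side')['img'][200:340,260:400,::-1]
cv2.imwrite('pics/p5.png',cv2.resize(B,(500,500),interpolation=2))
E
```

```text
{'t': 12.45, 'eef_pos': [0.4845, -0.0945, 0.0588], 'ee_rot': [-179.9428, -0.0358, 104.891], 'wrist_force': [0.6352, -0.2502, -0.4466]}
[-0.003, 0.001, 0.001, -0.1, 0.0, -0.6, 0.0, -0.004, 0.0, 0.0, 0.0, 0.0, -0.8, 0.0, -0.004, 0.0, 0.0, 0.0, 0.0, -0.7, 0.0, -0.004, 0.0, 0.0, 0.0, 0.0, -0.8, 0.0, -0.004, 0.0, 0.0, 0.0, 0.0, -0.7, 0.0, -0.004, 0.0, 0.001, 0.0, 0.0, -0.8, 0.0, -0.004, 0.0, 0.002, 0.0, 0.0, -0.8, 0.0, -0.004, 0.0, 0.002, 0.0, 0.0, -0.7, 0.0, -0.004, 0.0, 0.002, 0.0, 0.0, -0.8, 0.0, -0.004, 0.0, 0.002, 0.0, 0.0, -0.8, 0.0]
[-0.004, 0.0, 0.003, 0.0, 0.0, -0.7, 0.0, -0.005, 0.0, 0.003, 0.0, 0.0, -0.8, 0.0, -0.004, 0.0, 0.003, 0.0, 0.0, -0.8, 0.0, -0.004, 0.0, 0.002, 0.0, 0.0, -0.7, 0.0, -0.004, 0.0, 0.002, 0.0, 0.0, -0.8, 0.0, -0.004, 0.001, 0.0, 0.0, 0.0, -0.8, 0.0, -0.002, 0.0, 0.0, 0.0, 0.0, -0.3, 0.0, 0.0, 0.0, -0.007, 0.0, 0.0, 0.0, 0.0, 0.0, 0.0, -0.008, 0.0, 0.0, 0.0, 0.0, 0.0, 0.0, -0.007, 0.0, 0.0, 0.0, 0.0]
[ 0.5097 -0.1554  0.0578] [ 1.7995e+02 -3.0000e-02  1.1729e+02]
```

View pics/p5.png

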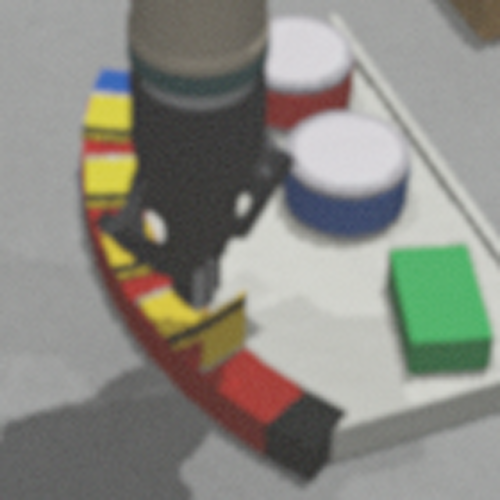

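{"api": "jog_arm", "payload": {
  "rows": [-0.003,0.001,0.001,0,0,-0.6,0,-0.004,0,0,0,0,-0.8,0,-0.004,0,0,0,0,-0.7,0,-0.004,0,0,0,0,-0.8,0,-0.004,0,0,0,0,-0.7,0,-0.004,0,0.001,0,0,-0.8,0,-0.004,0,0.002,0,0,-0.8,0,-0.004,0,0.002,0,0,-0.7,0,-0.004,0,0.002,0,0,-0.8,0,-0.004,0,0.002,0,0,-0.8,0]
}}

```text
t: 13.5
eef_pos: [0.4981, -0.1318, 0.048]
ee_rot: [-180.0, -0.0, 112.4]
wrist_force: [1.0, 0.5, 0.6]
grip_width: 0.0
```

{"api": "jog_arm", "payload": {
  "rows": [-0.004,0,0.003,0,0,-0.7,0,-0.005,0,0.003,0,0,-0.8,0,-0.004,0,0.003,0,0,-0.8,0,-0.004,0,0.002,0,0,-0.7,0,-0.004,0,0.002,0,0,-0.8,0,-0.004,0,0,0,0,-0.8,0,-0.004,0,0,0,0,-0.8,0,-0.004,0,0,0,0,-0.8,0,0,0,0,0,0,0,0,0,0,-0.01,0,0,0,0]
}}

```text
t: 14.5
eef_pos: [0.511, -0.1612, 0.0447]
ee_rot: [-179.9, -0.1, 118.6]
wrist_force: [0.0, 0.1, -1.4]
grip_width: -0.0001
```

{"api": "jog_arm", "payload": {
  "rows": [0,0,-0.03,0,0,0,0,0,0,-0.04,0,0,0,0,0,0,-0.04,0,0,0,0,0,-0.02,-0.04,0,0,0,0,0,-0.04,-0.03,0,0,0,0,0,-0.03,0,0,0,0,0,0,0,0,0,0,0,0,0,0,0,0,0,0,0]
}}

```text
t: 15.3
eef_pos: [0.4327, -0.2046, 0.2262]
ee_rot: [179.9, 0.0, 118.5]
wrist_force: [-0.1, -0.7, 0.9]
grip_width: -0.0001
```

```bash
python3 - <<'E'
from h import *
s=monitor.sense(); print({k:np.round(s[k],4).tolist() for k in('t','eef_pos','ee_rot','wrist_force')})
B=cam('side')['img'][190:350,250:430,::-1]
cv2.imwrite('pics/p6.png',cv2.resize(B,(720,640)[:2],interpolation=2)[:600])
for t in('rail_mid','shelf','tin_a','soap','foot1'): print(t,[(w(c,d['position']).round(3).tolist(),round(d['confidence'],2)) for c in[cam('side')] for d in optics.tip_of('side',t)][:5])
E
```

```text
{'t': 15.3, 'eef_pos': [0.4327, -0.2046, 0.2262], 'ee_rot': [179.9465, 0.0462, 118.5176], 'wrist_force': [-0.1124, -0.6823, 0.9471]}
rail_mid [([0.473, -0.014, 0.031], 0.92)]
shelf [([0.561, -0.02, 0.002], 0.95)]
tin_a [([0.633, -0.428, 0.002], 0.82), ([0.63, 0.093, 0.026], 0.68)]
soap [([0.626, -0.14, 0.03], 0.98)]
foot1 [([0.489, 0.075, 0.033], 0.83), ([0.479, -0.058, 0.03], 0.78), ([0.511, 0.132, 0.031], 0.68), ([0.48, 0.013, 0.03], 0.59), ([0.494, -0.122, 0.031], 0.59)]
```

View pics/p6.png

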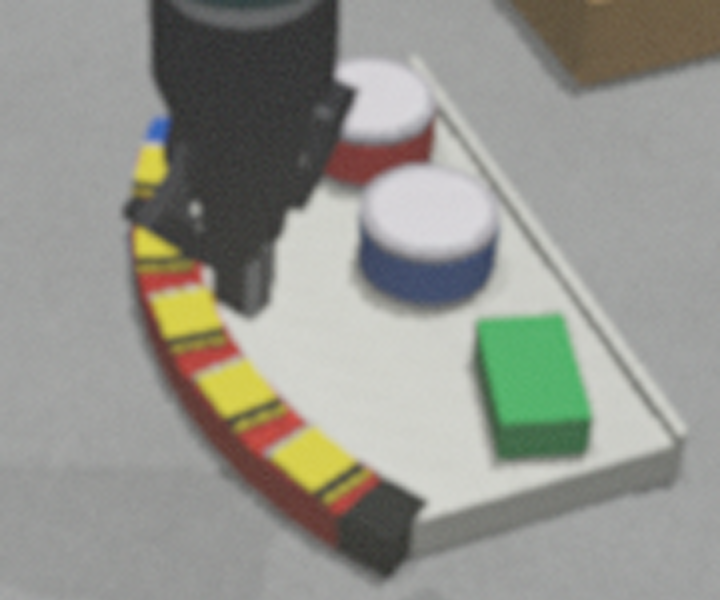

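```bash
python3 -c "
from rig import r
print(r.close_job())"
```

```text
the job is handed in; nothing more can be done
None
```

All five flags are folded flat along the rail. I swept the closed fingertips along the arc from the blue end to the black end and laid them down one after the other, 1 to 5. The job was handed in at about 15.5 s of the 48 s, with the arm raised clear and touching nothing.

- **Flags:** the last side pictures show all five lying flat. I did not measure their exact angles. The fingertips passed over each one with the tool end about 35 mm above the counter, so each should be within a few hundredths of a radian of flat.
- **Shelf and goods:** the detected shelf (0.561, -0.020 m), the soap and the red-banded tin agree with their first positions within the networks' accuracy. In the last check the networks did not report the blue-banded tin, but the picture shows it standing on the deck as before. I did not re-measure the bleach, spray can or brush, but the path stayed well away from them.
- **Forces:** every wrist force reading, taken at the end of each move, was under about 2 N.

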